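# Pack the cool box with interlocked ice packs and lunch

### The job

Pack the cool box for a day out: lift the two frozen ice packs (blue caps) straight up out of the interlocked row, leaving the white-capped packs, which are not frozen yet, where they stand, and set them down upright on the floor of the cool box. Also put every mandarin, the lemon and the green jar that you find on the worktop into the box, setting things down without dropping them. When all is in, close the lid fully with its catch still swung out, and then press the catch down flat against the front of the box; do not knock over the steel tumbler.

Things in the scene. Friction and masses are not known exactly. Their poses are not given: they have to be found in the camera images.
- pack_blue_1_mid (a point): ice pack, dark blue cap (frozen): pale blue block 84 mm wide (y), 52 mm high, 0.25 kg, reaching from here 24 mm in +x and 16 mm (28 mm with its tongue) in -x. On top a flat-sided cap 26 (x) x 22 (y) x 30 mm high, 82 mm in all. Site on the cap's axis, 41 mm above the underside; block top 11 mm, cap centre 26 mm higher
- pack_blue_2_mid (a point): ice pack, dark blue cap (frozen): pale blue block 84 mm wide (y), 52 mm high, 0.25 kg, reaching from here 24 mm in +x and 16 mm (28 mm with its tongue) in -x. On top a flat-sided cap 26 (x) x 22 (y) x 30 mm high, 82 mm in all. Site on the cap's axis, 41 mm above the underside; block top 11 mm, cap centre 26 mm higher
- pack_white_1_mid (a point): ice pack, white cap (not frozen): pale blue block 84 mm wide (y), 52 mm high, 0.25 kg, reaching from here 24 mm in +x and 16 mm (28 mm with its tongue) in -x. On top a flat-sided cap 26 (x) x 22 (y) x 30 mm high, 82 mm in all. Site on the cap's axis, 41 mm above the underside; block top 11 mm, cap centre 26 mm higher
- pack_white_2_mid (a point): ice pack, white cap (not frozen): pale blue block 84 mm wide (y), 52 mm high, 0.25 kg, reaching from here 24 mm in +x and 16 mm (28 mm with its tongue) in -x. On top a flat-sided cap 26 (x) x 22 (y) x 30 mm high, 82 mm in all. Site on the cap's axis, 41 mm above the underside; block top 11 mm, cap centre 26 mm higher
- pack_white_3_mid (a point): ice pack, white cap (not frozen): pale blue block 84 mm wide (y), 52 mm high, 0.25 kg, reaching from here 24 mm in +x and 16 mm (28 mm with its tongue) in -x. On top a flat-sided cap 26 (x) x 22 (y) x 30 mm high, 82 mm in all. Site on the cap's axis, 41 mm above the underside; block top 11 mm, cap centre 26 mm higher
- freezer_tray: fixed grey tray 252 x 102 mm, rim 14 mm, floor 5 mm, origin under its centre; the 5 packs stand in a row along its x, pitch 42 mm, white at both ends, the others in any order. Each pack's T-tongue (-x side) hooks into a T-slot in the next one's +x side, 2 mm play, all 52 mm high: a pack leaves only straight up, by over 52 mm
- mandarin_1_mid (a point): a mandarin, 64 x 63 x 54 mm, 0.09 kg; point at its centre (27 mm up). May be absent
- mandarin_2_mid (a point): another mandarin, the same. May be absent
- lemon_mid (a point): a lemon lying down, 78 mm long (its x axis), 55 mm thick, 0.11 kg; point at its centre (28 mm up). May be absent
- green_jar_mid (a point): small closed green jar with a white screw cap, 46 mm across, 77 mm tall, 0.07 kg, standing; point at its centre (38 mm up). May be absent
- box_floor (a point): centre of the inner floor of the cool box, 10 mm above the worktop. The box is fixed, dark teal with a pale liner: outside 304 mm (x) by 194 mm (y) by 100 mm high, walls 12 mm, inside 280 x 170 mm and 90 mm deep. x runs along the hinge side, -y toward the side with the catch (the box's front, to the robot's right), z up
- lid (a joint): cool box lid, a white slab 308 x 198 mm, 16 mm thick, hinged along the top of the box's +y side: 0 closed on the rim, grows as it opens (1.57 upright, up to 2.3); its stiff hinge (0.3 N m) stays where it is left, so it has to be pushed over and down (3 to 4 N at the free edge). Open, it leans outward over the box's +y side
- lid_hinge (a point): middle of the lid's hinge line, at the top of the box's +y wall; axes turn with the lid (x along the hinge, -y toward the lid's free edge, z out of its outer face, which is 17 mm off)
- lid_edge (a point): middle of the lid's free edge, 194 mm from the hinge line, half-way through its thickness. Mind the wall cupboard over the back of the worktop (behind x = 0.65, 0.53 m up) with the wrist
- catch (a joint): catch flap in the middle of the lid's free edge, dark teal, 74 mm wide, 35 mm from its hinge to its end, 6 mm thick: 0 hanging down flat against the box's front (with the lid closed), 1.57 straight out from the edge in the lid's plane, up to 2.5 tipped back toward the lid's outer face; stays where it is left (0.06 N m), pushed with 2 to 3 N
- catch_hinge (a point): middle of the catch's hinge, on the lid's free edge (4 mm outside the box's front when the lid is closed, 108 mm above the worktop)
- catch_tip (a point): outer face of the catch near its free end, 32 mm from its hinge
- tumbler: loose steel tumbler, 68 mm across, 104 mm tall, a bystander; origin at the centre of its underside
There are look-alikes about, which are no part of the job. What is meant by the part that bears green_jar_mid is not pink, and is the smaller of those in its own colour.

How it is judged:
On the way, in this order (a step that is already met when the one before it is completed fails the run):
1. both blue-capped packs stand upright in the cool box and all the food is in it (x of pack_blue_1_mid in the frame of box_floor between -0.14 and 0.14 m and y of pack_blue_1_mid in the frame of box_floor between -0.085 and 0.085 m and z of pack_blue_1_mid in the frame of box_floor between 0 and 0.06 m and angle between each of pack_blue_1_mid, pack_blue_2_mid's own z axis and vertical below 0.3 rad and x of pack_blue_2_mid in the frame of box_floor between -0.14 and 0.14 m and y of pack_blue_2_mid in the frame of box_floor between -0.085 and 0.085 m and z of pack_blue_2_mid in the frame of box_floor between 0 and 0.06 m and x of mandarin_1_mid in the frame of box_floor between -0.14 and 0.14 m and y of mandarin_1_mid in the frame of box_floor between -0.085 and 0.085 m and z of mandarin_1_mid in the frame of box_floor between 0 and 0.085 m and x of mandarin_2_mid in the frame of box_floor between -0.14 and 0.14 m and y of mandarin_2_mid in the frame of box_floor between -0.085 and 0.085 m and z of mandarin_2_mid in the frame of box_floor between 0 and 0.085 m and x of lemon_mid in the frame of box_floor between -0.14 and 0.14 m and y of lemon_mid in the frame of box_floor between -0.085 and 0.085 m and z of lemon_mid in the frame of box_floor between 0 and 0.085 m and x of green_jar_mid in the frame of box_floor between -0.14 and 0.14 m and y of green_jar_mid in the frame of box_floor between -0.085 and 0.085 m and z of green_jar_mid in the frame of box_floor between 0 and 0.085 m), for 0.2 s.
2. then the lid is closed (value of joint lid below 0.04 rad), for 0.2 s.
3. then the catch is pressed down (value of joint catch below 0.2 rad), for 0.2 s.
At the end, for the whole second after the job is handed in: Both blue-capped packs upright (17 degrees) on the box floor; all food present inside below the rim, at rest; lid within 0.04 rad of closed, catch within 0.2 rad of flat; white-capped packs within 25 mm of their places; tumbler standing (all of step 1 and value of joint lid below 0.04 rad and value of joint catch below 0.2 rad and distance of each of pack_white_1_mid, pack_white_2_mid, pack_white_3_mid from where it was at the start of the episode below 0.025 m and linear speed of each of pack_blue_1, pack_blue_2, mandarin_1, mandarin_2, lemon, green_jar below 0.03 m/s and angle between tumbler's own z axis and vertical below 0.3 rad); the robot touches nothing.
It fails at once if a white-capped pack is lifted or dragged more than 40 mm from its place (distance of any of pack_white_1_mid, pack_white_2_mid, pack_white_3_mid from where it was at the start of the episode above 0.04 m).
It fails at once if the steel tumbler is knocked over (angle between tumbler's own z axis and vertical above 0.7 rad).
It fails at once if something is dropped into the box from more than about 6 cm ((x of pack_blue_1_mid in the frame of box_floor between -0.14 and 0.14 m and y of pack_blue_1_mid in the frame of box_floor between -0.085 and 0.085 m and z of pack_blue_1_mid in the frame of box_floor between 0 and 0.09 m and linear speed of pack_blue_1 above 1.1 m/s) or (x of pack_blue_2_mid in the frame of box_floor between -0.14 and 0.14 m and y of pack_blue_2_mid in the frame of box_floor between -0.085 and 0.085 m and z of pack_blue_2_mid in the frame of box_floor between 0 and 0.09 m and linear speed of pack_blue_2 above 1.1 m/s) or (x of mandarin_1_mid in the frame of box_floor between -0.14 and 0.14 m and y of mandarin_1_mid in the frame of box_floor between -0.085 and 0.085 m and z of mandarin_1_mid in the frame of box_floor between 0 and 0.09 m and linear speed of mandarin_1 above 1.1 m/s) or (x of mandarin_2_mid in the frame of box_floor between -0.14 and 0.14 m and y of mandarin_2_mid in the frame of box_floor between -0.085 and 0.085 m and z of mandarin_2_mid in the frame of box_floor between 0 and 0.09 m and linear speed of mandarin_2 above 1.1 m/s) or (x of lemon_mid in the frame of box_floor between -0.14 and 0.14 m and y of lemon_mid in the frame of box_floor between -0.085 and 0.085 m and z of lemon_mid in the frame of box_floor between 0 and 0.09 m and linear speed of lemon above 1.1 m/s) or (x of green_jar_mid in the frame of box_floor between -0.14 and 0.14 m and y of green_jar_mid in the frame of box_floor between -0.085 and 0.085 m and z of green_jar_mid in the frame of box_floor between 0 and 0.09 m and linear speed of green_jar above 1.1 m/s)).
Of mandarin_1, mandarin_2, lemon, green_jar only 2 to 3 are there at a start; the rules pass over those that are not, and their reading is None.
At some moment in a run one of mandarin_1, mandarin_2 may be knocked a few centimetres aside while the robot is not near it.
It also fails if it takes over 210 s, if anything falls off the work surface, if the arm or the gripper's body presses on something with over 40 N, if the wrist force passes 120 N, or if a joint passes its speed limit or range.

### The arm

A 7-joint arm with a two-finger parallel gripper is mounted at the origin on a cart in front of the work surface, level with it; the furniture and walls round the work are solid. World frame = base frame: x ahead of the robot, y to its left, z up, the work surface at z = 0. Lengths are in m, angles in rad, forces in N, time in s.
With the tool pointing down it reaches from about 0.4 to 0.9 m from the base axis. Payload 5.6 kg.
Tool frame: the origin (TCP) lies at the very end of the fingers, on their centre line; the grasp point (between the pads) lies 19 mm behind it; z points along the fingers, y is the line along which they close (so a half turn about z gives the same grasp; the last joint's range is limited). The gripper opens to 92 mm and grips with 3 to 60 N. Pads are 20 mm wide; open, the fingers measure 128 mm over their backs; the gripper's body (75 mm by 189 mm) begins 69 mm behind the grasp point.
Start: joints at [1.191, 0.468, -0.012, 1.603, 0.006, 1.071, -0.056], TCP at [0.215, -0.614, 0.215] pointing down, gripper open.
Joint ranges: [-2.53, 2.53], [-0.31, 2.02], [-1.57, 1.55], [0.28, 2.44], [-1.29, 4.43], [0.15, 1.84], [-2.92, 2.92]. Speed limits (rad/s): [2.57, 2.57, 3.14, 3.14, 3.14, 3.14, 3.14].

### API

Orientations are given as a 3x3 rotation matrix whose columns are the frame's x, y, z axes.
In Python, from bench import readout, cams, manip gives the robot as it stands.
- The arm moves only by the tool jog_arm, never from a script. Its argument "deltas" is one flat list of numbers, 7 for each row, row after row: the shift along the world's x, y, z as a fraction of full scale, then the turn, a rotation vector about the world's x, y, z as a fraction of full scale, then the gripper command: -1 is shut, 1 is fully open, values between are in proportion. A call has 1 to 10 rows; each row shifts and turns the commanded pose from where the row before left it; what a row does not reach is not made up. Full scale, the value 1, is 40 cm for a shift and pi/2 rad for a turn. A row lasts 1/10 s, in which the tool goes at most 50 mm and 8.59 degrees, less where a joint would pass 70% of its speed; a pose out of reach is approached as far as the arm can. A call with a number of a shift or a turn outside -1 to 1 is refused whole. A call with a gripper value outside its range is refused whole. The fingers move at their own pace and stop on an object; the grip force is fixed at half the most. Time passes only in rows, so rows that do not move let the fingers close. It gives the time, the measured TCP pose, the force, the opening and the grip force at its end, in the units of the state.
- readout.observe(): the state, without advancing time (a new reading comes with each control period).
- cams.snapshot(name): name is "side" or "top"; returns a dict with "image" (400x640x3 uint8, red, green, blue), "camera_matrix" (3x3 intrinsics, pixels), "dist_coeffs" ([k1, k2, p1, p2, k3] as OpenCV has them; the pictures are not rectified), "world_to_cam" (4x4, takes a point from world to camera coordinates). Camera axes: x right, y down, z forward; pixel columns grow to the right and rows downward; lengths in m; the calibration is good to about 2 mm. A picture is of the moment at which its call begins. There is no depth.
- manip.hand_in(): hands the job in; it is judged then, once.
Trained networks look in a picture, given as the dict that the camera call returned (one of the last four; its "shot" number tells which), for a name from the list of things; names that differ only in an ending like _2 or _b are one class to them, and where a whole thing is asked for, a point or a joint stands for the part that bears it (a point fixed in the world has none). Each returns a list of dicts, best first, with "conf" (0 to 1); they miss things now and then, are a little off and sometimes report something else, mostly with a low value. They report only what shows in the picture. A call takes as long as a camera call. They do not tell look-alikes from the thing itself.
- cams.search_frame(query, picture): "centre" ([x, y, z] in m, in the coordinates of the camera as it stood for that picture, good to about 4 mm: the middle of the surface that is visible of it).
The state is a dict: "time_s": time; "joint_pos": joint angles; "joint_velocities": joint speeds; "joint_efforts": joint torques, N m; "tcp_pos": TCP position; "tcp_rot": TCP orientation; "ft_force": force on the tool from outside, world axes, zero at the start; "torque": the same for the moment, N m; "width": finger opening in m; "gripper_force": force on a finger pad.
Only numpy, scipy, OpenCV 4.12 (cv2) and the standard library are available. Lean on these libraries where they do the work, as an engineer would, in place of code of your own. Each camera call takes 0.05 s, during which the arm holds its last target. There are 200 camera calls.

## Working session

There is one attempt and no reset: what is moved stays moved. The work goes in short steps, Python scripts to look and compute and a tool call to move; the robot and the scene stay as the last step left them, time stands still between calls to the robot, and variables do not carry over. Pictures are saved under pics/ and viewed, at most 14 in all, crops included, and the job is handed in when it is done.

Besides the shell and the picture viewer there is one more tool, called as a command line: name --argument value ..., lists and objects as JSON in quotes. jog_arm: Moves the arm, as the interface text tells. Shift numbers are shares of 40 cm and turn numbers shares of pi/2 rad, none past 1 either way. Its arguments: {"type":"object","properties":{"deltas":{"type":"array"}},"required":["deltas"]}

```bash
mkdir -p pics; cat > h.py <<'E'
import numpy as np, cv2
from bench import readout, cams, manip
def snap(n,f=None):
    p=cams.snapshot(n)
    if f: cv2.imwrite('pics/'+f,cv2.cvtColor(p['image'],cv2.COLOR_RGB2BGR))
    return p
def w(p,c):
    return np.round((np.linalg.inv(p['world_to_cam'])@np.r_[c,1])[:3],3)
def find(p,q,m=6):
    for d in cams.search_frame(q,p)[:m]:
        c=np.array(d['centre']); px=cv2.projectPoints(c[None],np.zeros(3),np.zeros(3),np.array(p['camera_matrix']),np.array(p['dist_coeffs']))[0].ravel().round()
        print(q,w(p,c),round(d['conf'],2),px)
def onz(p,u,v,z):
    K=np.array(p['camera_matrix']);x=cv2.undistortPoints(np.array([[[u,v]]],float),K,np.array(p['dist_coeffs'])).ravel()
    M=np.linalg.inv(p['world_to_cam']);o=M[:3,3];d=M[:3,:3]@np.r_[x,1]
    return np.round(o+d*(z-o[2])/d[2],3)
E
python3 - <<'E'
from h import *
t=snap('top','t0.png');s=snap('side','s0.png')
for p in(t,s):
    print('cam',w(p,[0,0,0]))
    for q in['pack_blue_1_mid','pack_white_1_mid','freezer_tray','mandarin_1_mid','lemon_mid','green_jar_mid','box_floor','lid','lid_edge','catch_tip','catch_hinge','lid_hinge','tumbler']:
        try: find(p,q)
        except Exception as e: print(q,e)
print(readout.observe())
E
```

```text
cam [ 0.45  -0.093  1.129]
pack_blue_1_mid [ 0.551 -0.143  0.057] 0.56 [345. 202.]
pack_white_1_mid [ 0.423 -0.128  0.057] 0.95 [338. 250.]
freezer_tray [ 0.472 -0.127  0.011] 0.89 [337. 232.]
mandarin_1_mid [ 0.54  -0.404  0.044] 0.59 [440. 209.]
green_jar_mid [ 0.525 -0.27   0.098] 0.79 [394. 212.]
green_jar_mid [ 0.43  -0.298  0.077] 0.75 [404. 249.]
green_jar_mid [ 0.415 -0.384  0.076] 0.59 [436. 256.]
box_floor [0.485 0.185 0.101] 0.68 [217. 223.]
box_floor [0.478 0.24  0.219] 0.29 [179. 223.]
lid [0.476 0.237 0.218] 0.69 [181. 224.]
lid [ 0.469 -0.125  0.015] 0.24 [337. 233.]
lid_edge [0.473 0.236 0.215] 0.96 [181. 225.]
lid_edge [ 0.59  -0.147  0.057] 0.65 [346. 187.]
catch_tip [0.478 0.286 0.283] 0.89 [148. 221.]
catch_hinge [0.479 0.286 0.284] 0.69 [148. 221.]
catch_hinge [0.478 0.239 0.217] 0.51 [180. 223.]
lid_hinge [0.481 0.234 0.219] 0.73 [182. 222.]
lid_hinge [ 0.43  -0.296  0.075] 0.73 [402. 249.]
tumbler [ 0.662 -0.272  0.043] 0.75 [392. 163.]
cam [ 0.455 -0.854  0.763]
pack_blue_1_mid [ 0.544 -0.162  0.056] 0.65 [322. 211.]
pack_blue_1_mid [ 0.506 -0.164  0.057] 0.59
[... 1050 characters left out ...]
]), 'joint_velocities': array([ 0.00154952,  0.00039828, -0.00026271, -0.00052006, -0.0002083 ,
       -0.00060352,  0.00111108]), 'joint_efforts': array([ 2.01769394e-04, -5.20411563e+01, -1.23234739e-02, -2.44053233e+01,
       -5.66086289e-02,  1.14689223e-02,  4.40225733e-05]), 'tcp_pos': array([ 0.21476753, -0.61351784,  0.21460209]), 'tcp_rot': array([[ 9.43848614e-01,  3.30378259e-01, -1.34369330e-05],
       [ 3.30378258e-01, -9.43848613e-01, -5.21967964e-05],
       [-2.99271173e-05,  4.48266034e-05, -9.99999999e-01]]), 'ft_force': array([ 0.08790136, -0.90611998,  0.10611513]), 'torque': array([0.00239325, 0.02667411, 0.01760826]), 'gripper_force': 0.0, 'width': 0.0919143201065858}
```

View pics/t0.png

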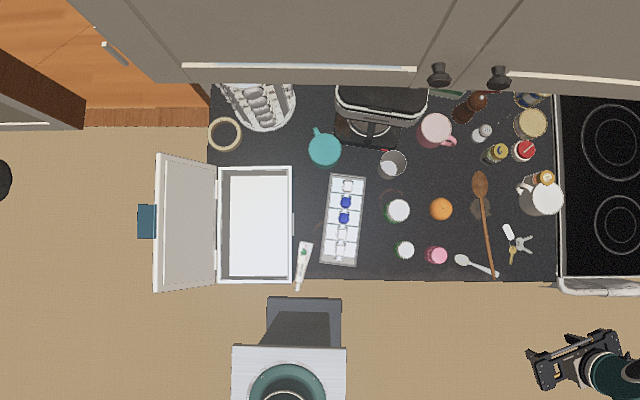

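View pics/s0.png

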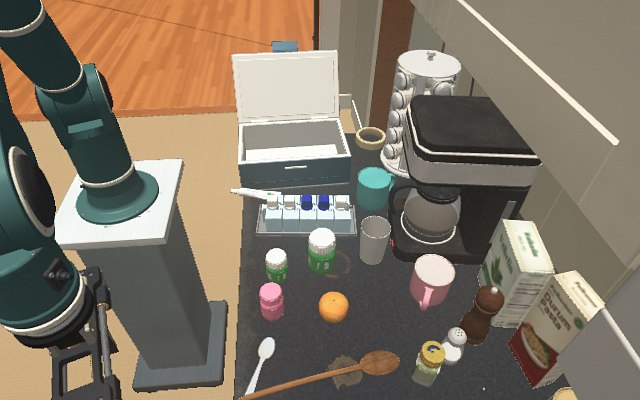

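Top view: packs in the tray, bottom to top: white (338,250), white (341,~235), blue (344,217), blue (345,202), white (347,187). The box is on the left with its lid open, the tumbler is at (392,163) and a mandarin at (440,209). Three jars could be the one meant: large green (397,210), small green (405,250) and pink (436,255). The small green one fits, since it is not pink and is the smaller of the two green ones. I'll confirm that in a crop.

```bash
python3 - <<'E'
from h import *
t=snap('top');s=snap('side')
a=cv2.resize(t['image'][155:275,195:455],None,fx=3,fy=3,interpolation=cv2.INTER_CUBIC)
cv2.imwrite('pics/c1.png',a[:,:,::-1])
b=cv2.resize(s['image'][150:340,220:400],None,fx=3,fy=3,interpolation=cv2.INTER_CUBIC)
cv2.imwrite('pics/c2.png',b[:,:,::-1])
for p,zz in((t,.087),(s,.075)):
    h=cv2.cvtColor(p['image'],cv2.COLOR_RGB2HSV)
    m=((h[...,0]>108)&(h[...,0]<130)&(h[...,1]>150)&(h[...,2]>60)).astype(np.uint8)
    n,l,st,c=cv2.connectedComponentsWithStats(m)
    for i in range(1,n):
        if st[i,4]>20: print(st[i],c[i],onz(p,*c[i],zz))
p=t
for u,v in((325.5,174.5),(367,176),(319,266),(358,268)): print('tray',onz(p,u,v,.014))
for u,v in((218,167),(291,168),(216,283),(291,282)): print('box rim',onz(p,u,v,.1))
E
```

```text
[302 195  10   6  56] [306.5        197.64285714] [ 0.507 -0.13   0.075]
[319 195  10   6  50] [323.52 197.98] [ 0.549 -0.135  0.075]
tray [ 0.631 -0.091  0.014]
tray [ 0.63  -0.207  0.014]
tray [ 0.378 -0.079  0.014]
tray [ 0.375 -0.186  0.014]
box rim [0.631 0.189 0.1  ]
box rim [ 0.632 -0.001  0.1  ]
box rim [0.333 0.181 0.1  ]
box rim [ 0.341 -0.01   0.1  ]
```

View pics/c1.png

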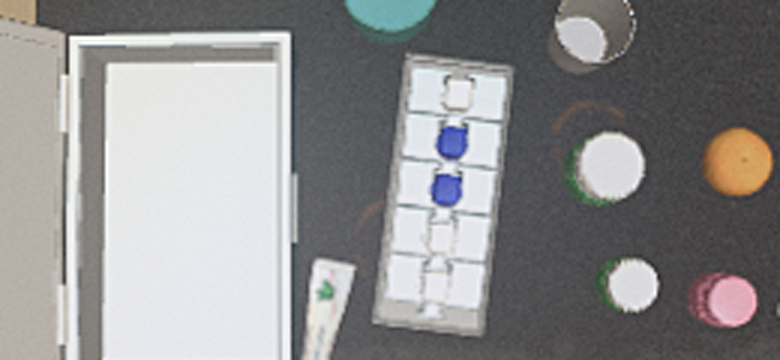

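View pics/c2.png

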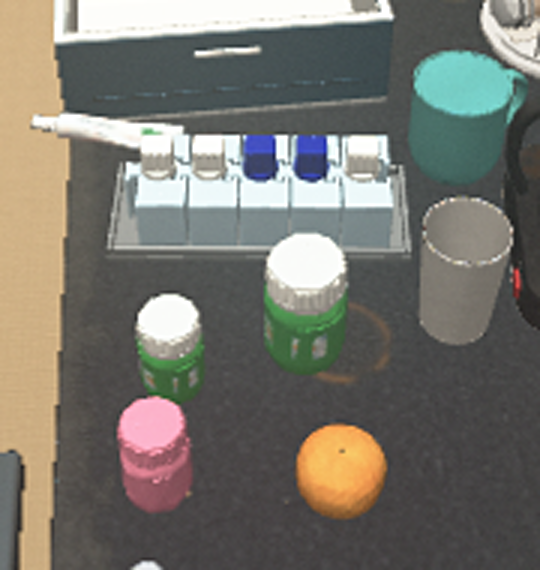

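The crop confirms the small green jar at top px (406,250). The large green and the pink jars are decoys, and the food present is one mandarin and the jar. Next I'll refine the geometry.

```bash
python3 - <<'E'
from h import *
t=snap('top');p=t
h=cv2.cvtColor(p['image'],cv2.COLOR_RGB2HSV)
m=((h[...,0]>105)&(h[...,0]<132)&(h[...,1]>120)&(h[...,2]>60)).astype(np.uint8)
n,l,st,c=cv2.connectedComponentsWithStats(m)
for i in range(1,n):
    if st[i,4]>15 : print(st[i],c[i],onz(p,*c[i],.083))
f=lambda u,v:(195+u/3,155+v/3)
for q in((407,55),(512,66),(374,320),(486,335)): print('tray',onz(p,*f(*q),.014))
for q in((459,94),(453,142),(447,190),(441,236),(436,284)): print('cap',onz(p,*f(*q),.085))
for q in((68,36),(292,32)): print('box',onz(p,*f(*q),.1))
for q in((218,283),(294,282)): print('box',onz(p,*q,.1))
print('jar',onz(p,405.7,249.8,.077),'mand',onz(p,195+738/3,155+162/3,.035))
for q in((162,154),(153,290),(218,167),(217,283)): print('lid',onz(p,*q,.28))
for q in ((137,205),(155,205),(137,238),(155,238)):print('catch',onz(p,*q,.29))
E
```

```text
[341 197  10  10  80] [345.15   201.8125] [ 0.549 -0.144  0.083]
[339 213  10  10  82] [343.34146341 217.62195122] [ 0.508 -0.14   0.083]
tray [ 0.635 -0.105  0.014]
tray [ 0.627 -0.203  0.014]
tray [ 0.389 -0.08   0.014]
tray [ 0.378 -0.183  0.014]
cap [ 0.59  -0.15   0.085]
cap [ 0.548 -0.146  0.085]
cap [ 0.506 -0.141  0.085]
cap [ 0.466 -0.137  0.085]
cap [ 0.425 -0.133  0.085]
box [0.631 0.19  0.1  ]
box [ 0.638 -0.005  0.1  ]
box [0.333 0.176 0.1  ]
box [ 0.341 -0.018  0.1  ]
jar [ 0.428 -0.304  0.077] mand [ 0.54  -0.409  0.035]
lid [0.625 0.266 0.28 ]
lid [0.333 0.269 0.28 ]
lid [0.599 0.14  0.28 ]
lid [0.353 0.131 0.28 ]
catch [0.512 0.31  0.29 ]
catch [0.513 0.27  0.29 ]
catch [0.442 0.305 0.29 ]
catch [0.443 0.266 0.29 ]
```

jog_arm --deltas '[0,0,0.0,0,0,-0.1,-0.4,0.05,0.1,0,0,0,-0.0956,-0.4,0.1,0.12,0,0,0,-0.0889,-0.4,0.1,0.12,0,0,0,0,-0.4,0.1,0.12,0,0,0,0,-0.4]'

```text
time_s: 2.05
tcp_pos: [0.3318, -0.4567, 0.2148]
tcp_rot: [[0.995, -0.103, 0.0], [-0.103, -0.995, -0.0], [0.0, 0.0, -1.0]]
ft_force: [0.4, -0.5, -0.2]
width: 0.054
gripper_force: 0.0
```

jog_arm --deltas '[0.0543,0.078,0,0,0,0,-0.2,0.0543,0.078,0,0,0,0,-0.2,0.0543,0.078,0,0,0,0,-0.2,0.0543,0.078,0,0,0,0,-0.2,0.0543,0.078,0,0,0,0,-0.2,0.0543,0.078,0,0,0,0,-0.2,0.0543,0.078,0,0,0,0,-0.2,0.0543,0.078,0,0,0,0,-0.2,0.0543,0.078,0,0,0,0,-0.2,0.0543,0.078,0,0,0,0,-0.2]'

```text
time_s: 3.05
tcp_pos: [0.5488, -0.145, 0.2149]
tcp_rot: [[0.995, -0.103, 0.0], [-0.103, -0.995, -0.0], [0.0, 0.0, -1.0]]
ft_force: [0.5, -0.3, 0.4]
width: 0.0368
gripper_force: 0.0
```

jog_arm --deltas '[0,0,-0.08,0,0,0,-0.2,0,0,-0.08,0,0,0,-0.2,0,0,-0.08,0,0,0,-0.2,0,0,0,0,0,0,-0.2]'

```text
time_s: 3.45
tcp_pos: [0.5448, -0.1456, 0.1148]
tcp_rot: [[0.995, -0.102, -0.008], [-0.102, -0.995, 0.002], [-0.008, -0.001, -1.0]]
ft_force: [-0.2, 1.1, 0.2]
width: 0.0368
gripper_force: 0.0
```

jog_arm --deltas '[0,0,0,0,0,0,-0.2]'

```text
time_s: 3.55
tcp_pos: [0.5481, -0.1463, 0.1189]
tcp_rot: [[0.995, -0.103, -0.0], [-0.103, -0.995, 0.0], [-0.001, -0.0, -1.0]]
ft_force: [1.4, 0.5, 0.1]
width: 0.0368
gripper_force: 0.0
```

```bash
python3 - <<'E'
from h import *
s=snap('side');t=snap('top')
a=cv2.resize(s['image'][150:270,230:400],None,fx=3,fy=3,interpolation=cv2.INTER_CUBIC)
b=cv2.resize(t['image'][160:280,290:400],None,fx=3,fy=3,interpolation=cv2.INTER_CUBIC)
cv2.imwrite('pics/c3.png',np.hstack([a[:360],b[:360,:280]])[:,:,::-1])
o=readout.observe();print(o['tcp_pos'],o['tcp_rot'][:,2])
E
```

```text
[ 0.549304   -0.14660981  0.12042899] [ 2.89446294e-03 -6.81423956e-04 -9.99995579e-01]
```

View pics/c3.png

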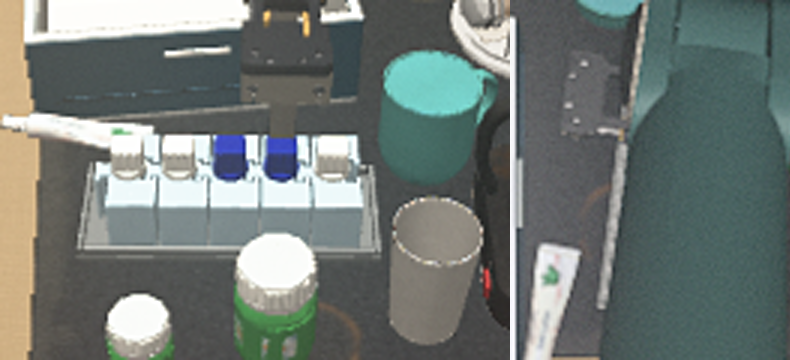

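The fingers sit over the far blue cap (crop px 282,110 to 155), and the alignment looks right. I'll descend and grip.

jog_arm --deltas '[0,0.002,-0.05,0,0,0,-0.2,0,0,-0.05,0,0,0,-0.2,0,0,-0.045,0,0,0,-0.2,0,0,0,0,0,0,-0.2,0,0,0,0,0,0,-0.2,0,0,0,0,0,0,-1,0,0,0,0,0,0,-1,0,0,0,0,0,0,-1,0,0,0,0,0,0,-1]'

```text
time_s: 4.55
tcp_pos: [0.549, -0.1454, 0.0619]
tcp_rot: [[0.995, -0.103, 0.002], [-0.103, -0.995, -0.0], [0.002, 0.0, -1.0]]
ft_force: [-0.4, 1.1, 7.4]
width: 0.0218
gripper_force: 30.0
```

jog_arm --deltas '[0,0,0.02,0,0,0,-1,0,0,0.02,0,0,0,-1,0,0,0.03,0,0,0,-1,0,0,0.04,0,0,0,-1,0,0,0.04,0,0,0,-1,0,0,0.05,0,0,0,-1,0,0,0.05,0,0,0,-1,0,0,0.05,0,0,0,-1,0,0,0.05,0,0,0,-1,0,0,0,0,0,0,-1]'

```text
time_s: 5.55
tcp_pos: [0.5496, -0.1459, 0.2039]
tcp_rot: [[0.995, -0.103, 0.006], [-0.103, -0.995, -0.001], [0.006, 0.001, -1.0]]
ft_force: [0.1, 0.3, -3.1]
width: 0.0214
gripper_force: 30.0
```

```bash
python3 - <<'E'
from h import *
s=snap('side','s1.png')
find(s,'pack_white_1_mid',4);find(s,'pack_blue_1_mid',4)
E
```

```text
pack_white_1_mid [ 0.425 -0.153  0.057] 0.66 [274. 212.]
pack_blue_1_mid [ 0.542 -0.18   0.19 ] 0.68 [324. 175.]
pack_blue_1_mid [ 0.465 -0.157  0.053] 0.47 [290. 213.]
```

View pics/s1.png

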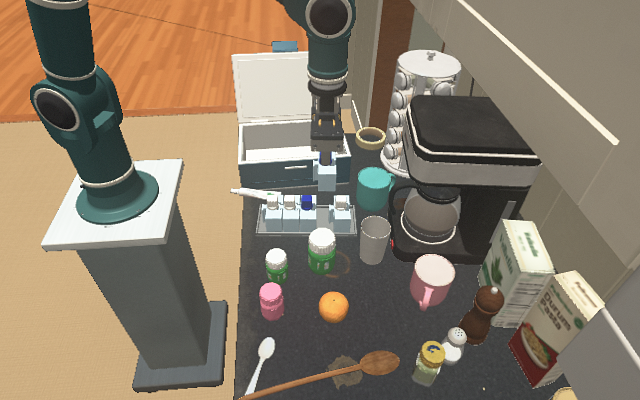

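The blue pack is out and hangs upright; the other packs stand undisturbed. I'll carry it to the far end of the box.

jog_arm --deltas '[0.0175,0.0988,0,0,0,0.0157,-1,0.0175,0.0988,0,0,0,0.0157,-1,0.0175,0.0988,0,0,0,0.0157,-1,0.0175,0.0988,0,0,0,0.0157,-1,0.0175,0.0988,0,0,0,0.0157,-1,0.0175,0.0988,0,0,0,0.0157,-1,0,0,0,0,0,0,-1,0,0,0,0,0,0,-1]'

```text
time_s: 6.5
tcp_pos: [0.5889, 0.0927, 0.1989]
tcp_rot: [[0.999, 0.048, -0.003], [0.048, -0.999, -0.0], [-0.003, 0.0, -1.0]]
ft_force: [-0.0, -0.5, -3.0]
width: 0.0218
gripper_force: 30.0
```

```bash
python3 - <<'E'
from h import *
s=snap('side','x1.png');t=snap('top')
a=cv2.resize(s['image'][20:190,230:370],None,fx=3,fy=3,interpolation=cv2.INTER_CUBIC)[:510]
b=cv2.resize(t['image'][150:300,205:330],None,fx=3,fy=3,interpolation=cv2.INTER_CUBIC)
b=np.vstack([b,np.zeros((60,375,3),np.uint8)])
cv2.imwrite('pics/c4.png',np.hstack([a,b])[:,:,::-1])
E
```

```text
(no output)
```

View pics/c4.png

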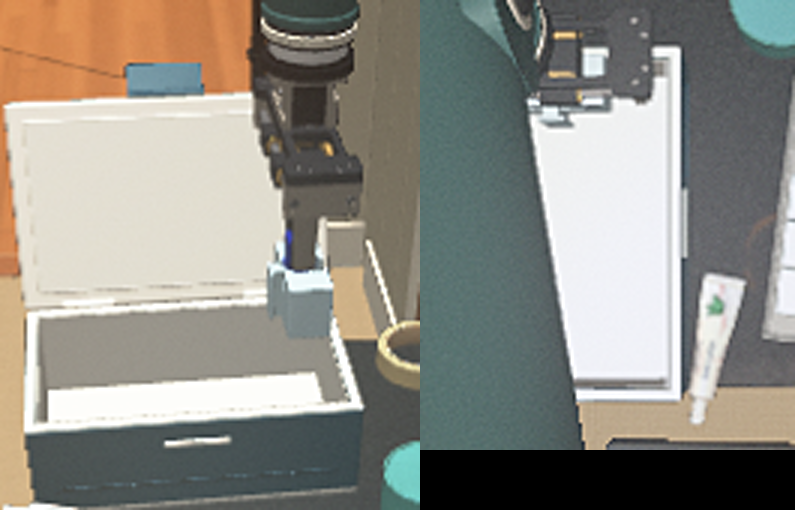

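The pack hangs over the far end of the open box (left crop px 300,300), clear of the walls. I'll lower it.

jog_arm --deltas '[0,0,-0.06,0,0,0,-1,0,0,-0.06,0,0,0,-1,0,0,-0.06,0,0,0,-1,0,0,-0.06,0,0,0,-1,0,0,-0.05,0,0,0,-1,0,0,-0.03,0,0,0,-1,0,0,-0.01,0,0,0,-1,0,0,0,0,0,0,-1,0,0,0,0,0,0,-1]'

```text
time_s: 7.5
tcp_pos: [0.5908, 0.0915, 0.0696]
tcp_rot: [[0.999, 0.045, 0.002], [0.045, -0.999, 0.0], [0.002, -0.0, -1.0]]
ft_force: [0.8, -0.1, -2.4]
width: 0.0217
gripper_force: 30.0
```

jog_arm --deltas '[0,0,-0.006,0,0,0,-1,0,0,0,0,0,0,-1,0,0,0,0,0,0,-0.2,0,0,0,0,0,0,-0.2,0,0,0,0,0,0,-0.2,0,0,0.05,0,0,0,-0.2,0,0,0.06,0,0,0,-0.2,0,0,0.07,0,0,0,-0.2,0,0,0.08,0,0,0,-0.2,0,0,0.09,0,0,0,-0.2]'

```text
time_s: 8.5
tcp_pos: [0.5894, 0.0915, 0.207]
tcp_rot: [[0.999, 0.045, -0.001], [0.045, -0.999, -0.0], [-0.001, 0.0, -1.0]]
ft_force: [-0.2, -0.6, -0.1]
width: 0.0371
gripper_force: 0.0
```

jog_arm --deltas '[-0.035,-0.0967,0,0,0,-0.0157,-0.2,-0.035,-0.0967,0,0,0,-0.0157,-0.2,-0.035,-0.0967,0,0,0,-0.0157,-0.2,-0.035,-0.0967,0,0,0,-0.0157,-0.2,-0.035,-0.0967,0,0,0,-0.0157,-0.2,-0.035,-0.0967,0,0,0,-0.0157,-0.2,0,0,-0.08,0,0,0,-0.2,0,0,-0.08,0,0,0,-0.2,0,0,-0.06,0,0,0,-0.2,0,0,0,0,0,0,-0.2]'

```text
time_s: 9.5
tcp_pos: [0.5035, -0.14, 0.1155]
tcp_rot: [[0.995, -0.103, -0.006], [-0.103, -0.995, 0.002], [-0.006, -0.001, -1.0]]
ft_force: [-0.8, -0.2, 0.2]
width: 0.0365
gripper_force: 0.0
```

jog_arm --deltas '[0,0,0,0,0,0,-0.2]'

```text
time_s: 9.6
tcp_pos: [0.5062, -0.1404, 0.1186]
tcp_rot: [[0.995, -0.103, -0.0], [-0.103, -0.995, 0.0], [-0.0, -0.0, -1.0]]
ft_force: [0.6, -0.2, 0.3]
width: 0.0364
gripper_force: 0.0
```

```bash
python3 - <<'E'
from h import *
s=snap('side','x2.png')
a=cv2.resize(s['image'][40:270,230:400],None,fx=3,fy=2.6,interpolation=cv2.INTER_CUBIC)
cv2.imwrite('pics/c5.png',a[:,:,::-1])
find(s,'pack_blue_1_mid',4);find(s,'pack_white_1_mid',4)
print(readout.observe()['tcp_pos'])
E
```

```text
pack_blue_1_mid [0.585 0.081 0.06 ] 0.61 [327. 150.]
pack_blue_1_mid [ 0.509 -0.163  0.055] 0.43 [308. 213.]
pack_white_1_mid [ 0.422 -0.155  0.053] 0.86 [273. 213.]
[ 0.50718094 -0.14059116  0.11977036]
```

View pics/c5.png

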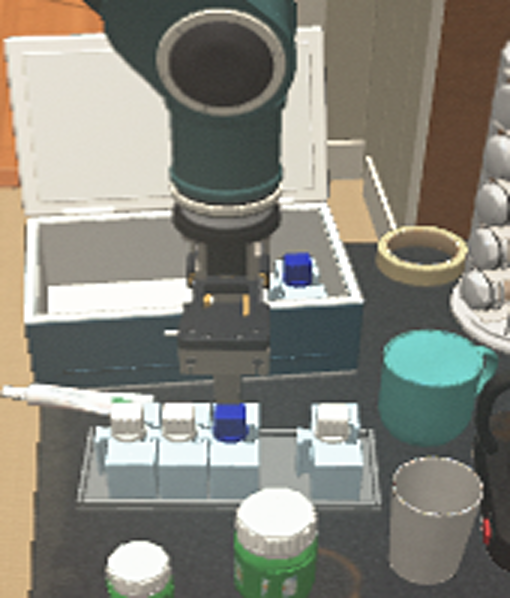

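The first pack stands upright in the box (crop px 298,270). The fingers are over the second blue cap (230,400).

jog_arm --deltas '[0,0,-0.05,0,0,0,-0.2,0,0,-0.05,0,0,0,-0.2,0,0,-0.045,0,0,0,-0.2,0,0,0,0,0,0,-0.2,0,0,0,0,0,0,-0.2,0,0,0,0,0,0,-1,0,0,0,0,0,0,-1,0,0,0,0,0,0,-1,0,0,0,0,0,0,-1]'

```text
time_s: 10.65
tcp_pos: [0.5069, -0.1406, 0.0614]
tcp_rot: [[0.995, -0.103, 0.002], [-0.103, -0.995, -0.001], [0.002, 0.0, -1.0]]
ft_force: [-1.2, 0.4, 6.2]
width: 0.0214
gripper_force: 30.0
```

jog_arm --deltas '[0,0,0.02,0,0,0,-1,0,0,0.02,0,0,0,-1,0,0,0.03,0,0,0,-1,0,0,0.04,0,0,0,-1,0,0,0.04,0,0,0,-1,0,0,0.05,0,0,0,-1,0,0,0.05,0,0,0,-1,0,0,0.05,0,0,0,-1,0,0,0.05,0,0,0,-1,0,0,0,0,0,0,-1]'

```text
time_s: 11.65
tcp_pos: [0.5076, -0.1408, 0.2034]
tcp_rot: [[0.995, -0.103, 0.005], [-0.103, -0.995, -0.002], [0.006, 0.001, -1.0]]
ft_force: [0.2, 0.2, -1.8]
width: 0.0217
gripper_force: 30.0
```

```bash
python3 - <<'E'
from h import *
s=snap('side','s3.png')
find(s,'pack_white_1_mid',4);find(s,'pack_blue_1_mid',4)
E
```

```text
pack_white_1_mid [ 0.425 -0.157  0.056] 0.77 [274. 213.]
pack_blue_1_mid [0.583 0.081 0.059] 0.56 [327. 150.]
```

View pics/s3.png

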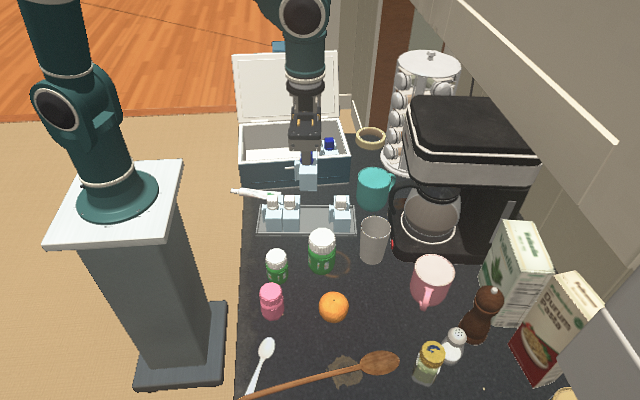

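Second pack is out and the white packs still stand. I'll carry it over beside the first.

jog_arm --deltas '[0.009,0.0955,0,0,0,0.0157,-1,0.009,0.0955,0,0,0,0.0157,-1,0.009,0.0955,0,0,0,0.0157,-1,0.009,0.0955,0,0,0,0.0157,-1,0.009,0.0955,0,0,0,0.0157,-1,0.009,0.0955,0,0,0,0.0157,-1,0,0,0,0,0,0,-1,0,0,0,0,0,0,-1]'

```text
time_s: 12.6
tcp_pos: [0.5266, 0.0894, 0.1988]
tcp_rot: [[0.999, 0.047, -0.003], [0.047, -0.999, -0.0], [-0.003, 0.0, -1.0]]
ft_force: [0.5, -0.6, -2.7]
width: 0.0219
gripper_force: 30.0
```

jog_arm --deltas '[0,0,-0.06,0,0,0,-1,0,0,-0.06,0,0,0,-1,0,0,-0.06,0,0,0,-1,0,0,-0.06,0,0,0,-1,0,0,-0.05,0,0,0,-1,0,0,-0.03,0,0,0,-1,0,0,-0.01,0,0,0,-1,0,0,0,0,0,0,-1,0,0,0,0,0,0,-1]'

```text
time_s: 13.5
tcp_pos: [0.5283, 0.0886, 0.0689]
tcp_rot: [[0.999, 0.045, 0.001], [0.045, -0.999, 0.0], [0.001, -0.0, -1.0]]
ft_force: [0.4, -0.1, -1.8]
width: 0.0218
gripper_force: 30.0
```

jog_arm --deltas '[0,0,-0.006,0,0,0,-1,0,0,0,0,0,0,-1,0,0,0,0,0,0,-0.2,0,0,0,0,0,0,-0.2,0,0,0,0,0,0,-0.2,0,0,0.05,0,0,0,-0.2,0,0,0.06,0,0,0,-0.2,0,0,0.07,0,0,0,-0.2,0,0,0.08,0,0,0,-0.2,0,0,0.09,0,0,0,0.5]'

```text
time_s: 14.5
tcp_pos: [0.527, 0.0887, 0.2067]
tcp_rot: [[0.999, 0.045, -0.001], [0.045, -0.999, -0.0], [-0.001, 0.0, -1.0]]
ft_force: [1.6, -0.4, 0.5]
width: 0.0427
gripper_force: 0.0
```

jog_arm --deltas '[-0.0251,-0.0981,0,0,0,0,0.35,-0.0251,-0.0981,0,0,0,0,0.35,-0.0251,-0.0981,0,0,0,0,0.35,-0.0251,-0.0981,0,0,0,0,0.35,-0.0251,-0.0981,0,0,0,0,0.35,-0.0251,-0.0981,0,0,0,0,0.35,-0.0251,-0.0981,0,0,0,0,0.35,-0.0251,-0.0981,0,0,0,0,0.35,-0.0251,-0.0981,0,0,0,0,0.35,-0.0251,-0.0981,0,0,0,0,0.35]'

```text
time_s: 15.5
tcp_pos: [0.4266, -0.3051, 0.2061]
tcp_rot: [[0.999, 0.045, 0.0], [0.045, -0.999, -0.0], [0.0, 0.0, -1.0]]
ft_force: [0.4, -0.6, -0.2]
width: 0.0618
gripper_force: 0.0
```

jog_arm --deltas '[0,0,-0.09,0,0,0,0.35,0,0,-0.09,0,0,0,0.35,0,0,-0.06,0,0,0,0.35,0,0,0,0,0,0,0.35,0,0,0,0,0,0,0.35]'

```text
time_s: 16.0
tcp_pos: [0.4275, -0.3036, 0.1102]
tcp_rot: [[0.999, 0.045, -0.0], [0.045, -0.999, 0.0], [-0.0, -0.0, -1.0]]
ft_force: [-0.3, -1.0, 0.5]
width: 0.0624
gripper_force: 0.0
```

```bash
python3 - <<'E'
from h import *
s=snap('side','s4.png')
a=cv2.resize(s['image'][90:350,220:410],None,fx=3,fy=2.3,interpolation=cv2.INTER_CUBIC)
cv2.imwrite('pics/c6.png',a[:,:,::-1])
find(s,'mandarin_1_mid');print(readout.observe()['tcp_pos'])
E
```

```text
mandarin_1_mid [ 0.538 -0.421  0.047] 0.78 [333. 306.]
mandarin_1_mid [0.476 0.287 0.284] 0.27 [284.  47.]
[ 0.42831963 -0.30418548  0.11137743]
```

View pics/c6.png

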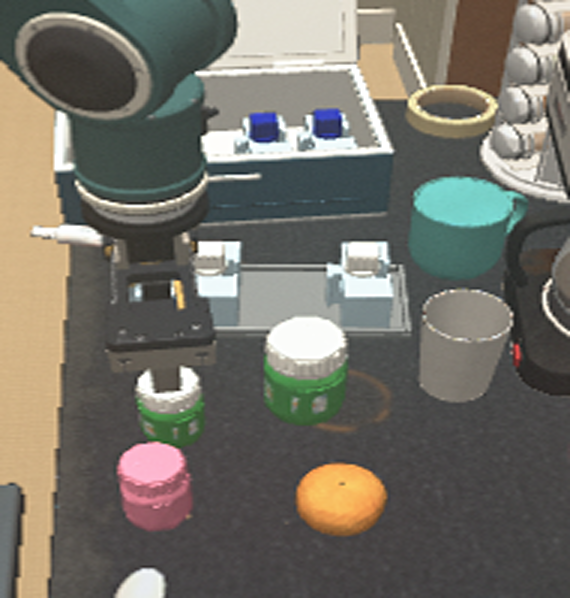

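Both packs stand in the box (crop px 265,130 and 328,130). The fingers are centred on the small green jar (168,385). I'll grip it.

jog_arm --deltas '[0,0,-0.07,0,0,0,0.35,0,0,-0.07,0,0,0,0.35,0,0,-0.055,0,0,0,0.35,0,0,0,0,0,0,0.35,0,0,0,0,0,0,-1,0,0,0,0,0,0,-1,0,0,0,0,0,0,-1,0,0,0,0,0,0,-1]'

```text
time_s: 16.9
tcp_pos: [0.4285, -0.3045, 0.0335]
tcp_rot: [[0.999, 0.045, 0.003], [0.045, -0.999, -0.002], [0.003, 0.002, -1.0]]
ft_force: [-0.9, -0.6, 6.4]
width: 0.0444
gripper_force: 30.0
```

jog_arm --deltas '[0,0,0.04,0,0,0,-1,0,0,0.08,0,0,0,-1,0,0,0.1,0,0,0,-1,0,0,0.1,0,0,0,-1,0,0,0.1,0,0,0,-1,0,0,0,0,0,0,-1]'

```text
time_s: 17.5
tcp_pos: [0.4302, -0.3055, 0.2059]
tcp_rot: [[0.999, 0.045, 0.009], [0.045, -0.999, -0.006], [0.009, 0.007, -1.0]]
ft_force: [0.6, 0.3, 0.6]
width: 0.0442
gripper_force: 30.0
```

jog_arm --deltas '[0.0074,0.1026,0,0,0,0,-1,0.0074,0.1026,0,0,0,0,-1,0.0074,0.1026,0,0,0,0,-1,0.0074,0.1026,0,0,0,0,-1,0.0074,0.1026,0,0,0,0,-1,0.0074,0.1026,0,0,0,0,-1,0.0074,0.1026,0,0,0,0,-1,0.0074,0.1026,0,0,0,0,-1,0.0074,0.1026,0,0,0,0,-1,0,0,0,0,0,0,-1]'

```text
time_s: 18.5
tcp_pos: [0.4533, 0.0714, 0.1998]
tcp_rot: [[0.999, 0.054, 0.0], [0.054, -0.999, 0.002], [0.0, -0.002, -1.0]]
ft_force: [-0.3, 0.0, -0.2]
width: 0.0441
gripper_force: 30.0
```

jog_arm --deltas '[0,0,-0.07,0,0,0,-1,0,0,-0.07,0,0,0,-1,0,0,-0.07,0,0,0,-1,0,0,-0.07,0,0,0,-1,0,0,-0.06,0,0,0,-1,0,0,-0.03,0,0,0,-1,0,0,-0.01,0,0,0,-1,0,0,0,0,0,0,-1,0,0,0,0,0,0,-1]'

```text
time_s: 19.4
tcp_pos: [0.4546, 0.0657, 0.0487]
tcp_rot: [[0.999, 0.045, 0.002], [0.045, -0.999, 0.0], [0.002, -0.0, -1.0]]
ft_force: [-0.8, 0.2, -1.1]
width: 0.0443
gripper_force: 30.0
```

Lower the last 4–5 mm, release, rise.

jog_arm --deltas '[0,0,-0.01,0,0,0,-1,0,0,0,0,0,0,-1,0,0,0,0,0,0,0.3,0,0,0,0,0,0,0.3,0,0,0,0,0,0,0.3,0,0,0.06,0,0,0,0.3,0,0,0.08,0,0,0,0.3,0,0,0.1,0,0,0,0.3,0,0,0.1,0,0,0,0.3,0,0,0.05,0,0,0,0.3]'

```text
time_s: 20.4
tcp_pos: [0.4552, 0.0661, 0.2032]
tcp_rot: [[0.999, 0.045, 0.005], [0.045, -0.999, 0.0], [0.005, -0.0, -1.0]]
ft_force: [0.7, 0.3, 0.2]
width: 0.0596
gripper_force: 0.0
```

jog_arm --deltas '[0,-0.11,0,0,0,0,0.9,0,-0.11,0,0,0,0,0.9,0,-0.11,0,0,0,0,0.9,0,-0.11,0,0,0,0,0.9,0,-0.11,0,0,0,0,0.9]'

```text
time_s: 20.9
tcp_pos: [0.4536, -0.156, 0.2001]
tcp_rot: [[0.999, 0.045, 0.001], [0.045, -0.999, -0.0], [0.001, 0.0, -1.0]]
ft_force: [1.0, -0.5, 0.9]
width: 0.0873
gripper_force: 0.0
```

```bash
python3 - <<'E'
from h import *
t=snap('top');s=snap('side')
a=cv2.resize(s['image'][20:190,230:370],None,fx=3,fy=3,interpolation=cv2.INTER_CUBIC)[:510]
b=cv2.resize(t['image'][150:300,205:330],None,fx=3,fy=3,interpolation=cv2.INTER_CUBIC)
b=np.vstack([b,np.zeros((60,375,3),np.uint8)])
cv2.imwrite('pics/c7.png',np.hstack([a,b])[:,:,::-1])
find(t,'mandarin_1_mid');find(s,'mandarin_1_mid');find(s,'green_jar_mid');find(s,'pack_blue_1_mid');find(s,'lemon_mid')
print(readout.observe()['tcp_pos'])
E
```

```text
mandarin_1_mid [ 0.541 -0.402  0.048] 0.55 [440. 208.]
mandarin_1_mid [ 0.537 -0.422  0.044] 0.88 [333. 308.]
green_jar_mid [ 0.525 -0.302  0.077] 0.59 [321. 251.]
green_jar_mid [ 0.586 -0.163  0.057] 0.58 [339. 210.]
green_jar_mid [ 0.414 -0.408  0.068] 0.55 [271. 300.]
green_jar_mid [ 0.537 -0.421  0.048] 0.42 [332. 306.]
pack_blue_1_mid [0.586 0.082 0.059] 0.63 [328. 150.]
lemon_mid [0.516 0.183 0.101] 0.68 [301. 120.]
[ 0.45394126 -0.15273551  0.19976939]
```

View pics/c7.png

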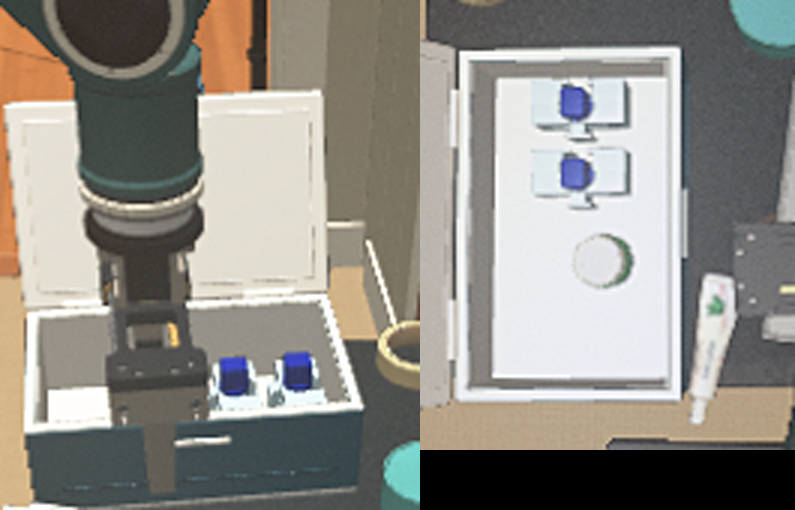

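The jar and both packs stand in the box (right crop px 602,262; 575,103; 575,175). Now the mandarin at (0.540, -0.408).

jog_arm --deltas '[0.0354,-0.1054,0,0,0,0,1,0.0354,-0.1054,0,0,0,0,1,0.0354,-0.1054,0,0,0,0,1,0.0354,-0.1054,0,0,0,0,1,0.0354,-0.1054,0,0,0,0,1,0.0354,-0.1054,0,0,0,0,1,0,0,-0.09,0,0,0,1,0,0,-0.09,0,0,0,1,0,0,0,0,0,0,1,0,0,0,0,0,0,1]'

```text
time_s: 22.25
tcp_pos: [0.5395, -0.4057, 0.1279]
tcp_rot: [[0.999, 0.047, -0.001], [0.047, -0.999, 0.001], [-0.001, -0.001, -1.0]]
ft_force: [0.8, -0.5, 0.8]
width: 0.0916
gripper_force: 0.0
```

```bash
python3 - <<'E'
from h import *
s=snap('side')
h=cv2.cvtColor(s['image'],cv2.COLOR_RGB2HSV)
m=((h[...,0]>8)&(h[...,0]<22)&(h[...,1]>180)&(h[...,2]>120)).astype(np.uint8);m[:240]=0;m[345:]=0
n,l,st,c=cv2.connectedComponentsWithStats(m)
for i in range(1,n):
    if st[i,4]>100: print(st[i],c[i],onz(s,*c[i],.03))
find(s,'mandarin_1_mid');print(readout.observe()['tcp_pos'])
E
```

```text
mandarin_1_mid [ 0.535 -0.424  0.047] 0.74 [332. 308.]
[ 0.54051211 -0.4071006   0.13017939]
```

jog_arm --deltas '[0,-0.003,-0.09,0,0,0,1,0,0,-0.09,0,0,0,1,0,0,-0.07,0,0,0,1,0,0,-0.042,0,0,0,1,0,0,0,0,0,0,1,0,0,0,0,0,0,-1,0,0,0,0,0,0,-1,0,0,0,0,0,0,-1,0,0,0,0,0,0,-1]'

```text
time_s: 23.25
tcp_pos: [0.5394, -0.4088, 0.0122]
tcp_rot: [[0.999, 0.045, 0.001], [0.045, -0.999, -0.001], [0.001, 0.001, -1.0]]
ft_force: [-0.3, 0.1, 0.5]
width: 0.062
gripper_force: 0.0
```

jog_arm --deltas '[0,0,0.04,0,0,0,-1,0,0,0.08,0,0,0,-1,0,0,0.1,0,0,0,-1,0,0,0.1,0,0,0,-1,0,0,0.1,0,0,0,-1,0,0,0.05,0,0,0,-1,0,0,0,0,0,0,-1]'

```text
time_s: 23.95
tcp_pos: [0.5407, -0.4097, 0.2044]
tcp_rot: [[0.999, 0.045, 0.007], [0.045, -0.999, -0.005], [0.007, 0.005, -1.0]]
ft_force: [0.8, 0.6, -1.1]
width: 0.0578
gripper_force: 29.6
```

jog_arm --deltas '[-0.0323,0.1006,0,0,0,0,-1,-0.0323,0.1006,0,0,0,0,-1,-0.0323,0.1006,0,0,0,0,-1,-0.0323,0.1006,0,0,0,0,-1,-0.0323,0.1006,0,0,0,0,-1,-0.0323,0.1006,0,0,0,0,-1,-0.0323,0.1006,0,0,0,0,-1,-0.0323,0.1006,0,0,0,0,-1,-0.0323,0.1006,0,0,0,0,-1,-0.0323,0.1006,0,0,0,0,-1]'

```text
time_s: 24.95
tcp_pos: [0.4078, -0.0046, 0.1982]
tcp_rot: [[0.999, 0.045, -0.002], [0.045, -0.999, -0.0], [-0.002, 0.0, -1.0]]
ft_force: [1.5, 0.1, -0.6]
width: 0.0575
gripper_force: 29.6
```

jog_arm --deltas '[-0.0323,0.1006,0,0,0,0,-1,-0.0323,0.1006,0,0,0,0,-1,0,0,0,0,0,0,-1,0,0,0,0,0,0,-1]'

```text
time_s: 25.35
tcp_pos: [0.3829, 0.0746, 0.1984]
tcp_rot: [[0.999, 0.047, -0.001], [0.047, -0.999, -0.001], [-0.001, 0.001, -1.0]]
ft_force: [0.7, -0.2, -0.9]
width: 0.0573
gripper_force: 29.6
```

```bash
python3 - <<'E'
from h import *
s=snap('side')
a=cv2.resize(s['image'][20:340,220:400],None,fx=2.5,fy=1.8,interpolation=cv2.INTER_CUBIC)
cv2.imwrite('pics/c8.png',a[:,:,::-1]);find(s,'mandarin_1_mid')
E
```

```text
mandarin_1_mid [0.397 0.057 0.222] 0.78 [257. 108.]
```

View pics/c8.png

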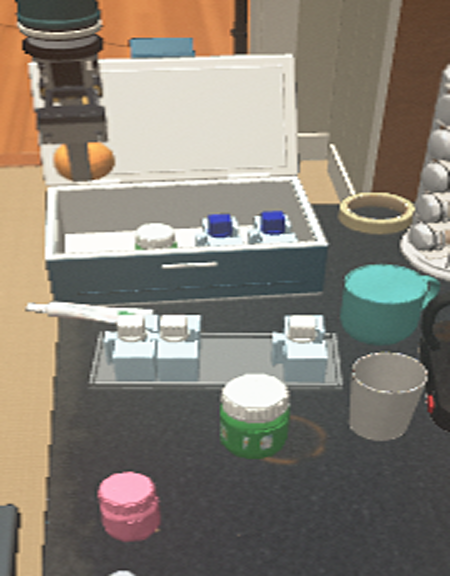

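The mandarin is held (crop px 85,160) and the jar and packs stand. I'll lower it at the near end.

jog_arm --deltas '[-0.0125,0,-0.07,0,0,0,-1,0,0,-0.07,0,0,0,-1,0,0,-0.07,0,0,0,-1,0,0,-0.07,0,0,0,-1,0,0,-0.07,0,0,0,-1,0,0,-0.05,0,0,0,-1,0,0,-0.025,0,0,0,-1,0,0,0,0,0,0,-1,0,0,0,0,0,0,-1]'

```text
time_s: 26.35
tcp_pos: [0.3792, 0.0741, 0.0293]
tcp_rot: [[0.999, 0.044, 0.0], [0.044, -0.999, -0.0], [0.0, 0.0, -1.0]]
ft_force: [-0.2, -0.4, -0.5]
width: 0.0577
gripper_force: 29.6
```

jog_arm --deltas '[0,0,-0.012,0,0,0,-1,0,0,0,0,0,0,-1,0,0,0,0,0,0,0.7,0,0,0,0,0,0,0.7,0,0,0,0,0,0,0.7,0,0,0.05,0,0,0,0.7,0,0,0.08,0,0,0,0.7,0,0,0.1,0,0,0,0.7,0,0,0.1,0,0,0,0.7,0,0,0.1,0,0,0,0.7]'

```text
time_s: 27.35
tcp_pos: [0.3781, 0.0745, 0.1977]
tcp_rot: [[0.999, 0.045, -0.001], [0.045, -0.999, 0.0], [-0.001, -0.0, -1.0]]
ft_force: [1.2, -0.3, -0.2]
width: 0.0781
gripper_force: 0.0
```

jog_arm --deltas '[0,0,0.1,0,0,0,-1,0,0,0.1,0,0,0,-1,-0.02,-0.1,0.1,0,0,0,-1,-0.02,-0.1,0.1,0,0,0,-1,0,-0.1,0.05,0,0,0,-1,0,-0.1,0,0,0,0,-1,0,0,0,0,0,0,-1]'

```text
time_s: 28.05
tcp_pos: [0.3642, -0.08, 0.3667]
tcp_rot: [[0.999, 0.037, 0.001], [0.037, -0.999, -0.001], [0.001, 0.001, -1.0]]
ft_force: [-0.1, 0.5, -0.6]
width: 0.0243
gripper_force: 0.0
```

```bash
python3 - <<'E'
from h import *
t=snap('top');s=snap('side')
a=cv2.resize(s['image'][20:190,230:370],None,fx=3,fy=3,interpolation=cv2.INTER_CUBIC)[:510]
b=cv2.resize(t['image'][150:300,125:300],None,fx=2,fy=2,interpolation=cv2.INTER_CUBIC)
b=np.vstack([b,np.zeros((210,350,3),np.uint8)])
cv2.imwrite('pics/c9.png',np.hstack([a,b])[:,:,::-1])
for q in('mandarin_1_mid','green_jar_mid','pack_blue_1_mid','lemon_mid','lid_edge','catch_tip','catch_hinge'): find(s,q,3);find(t,q,3)
print(readout.observe()['tcp_pos'],readout.observe()['tcp_rot'])
E
```

```text
mandarin_1_mid [0.383 0.071 0.057] 0.69 [257. 156.]
mandarin_1_mid [0.386 0.069 0.059] 0.65 [263. 262.]
mandarin_1_mid [0.484 0.202 0.133] 0.15 [207. 223.]
green_jar_mid [ 0.417 -0.408  0.068] 0.8 [272. 300.]
green_jar_mid [ 0.525 -0.301  0.079] 0.65 [321. 250.]
green_jar_mid [0.453 0.058 0.085] 0.6 [282. 150.]
green_jar_mid [ 0.523 -0.272  0.1  ] 0.89 [395. 213.]
green_jar_mid [ 0.417 -0.381  0.075] 0.72 [435. 254.]
green_jar_mid [0.454 0.063 0.087] 0.57 [264. 236.]
pack_blue_1_mid [ 0.587 -0.164  0.06 ] 0.68 [340. 210.]
pack_blue_1_mid [0.587 0.084 0.061] 0.51 [328. 149.]
pack_blue_1_mid [0.48  0.228 0.198] 0.27 [287.  84.]
pack_blue_1_mid [0.592 0.083 0.059] 0.69 [261. 185.]
lid_edge [ 0.647 -0.279  0.065] 0.75 [373. 243.]
lid_edge [0.478 0.224 0.198] 0.7 [287.  84.]
lid_edge [0.478 0.234 0.217] 0.73 [182. 223.]
catch_tip [0.476 0.284 0.287] 0.88 [284.  46.]
catch_tip [ 0.649 -0.28   0.064] 0.48 [374. 243.]
catch_tip [0.526 0.077 0.06 ] 0.19 [307. 152.]
catch_tip [0.477 0.292 0.286] 0.91 [145. 222.]
catch_hinge [0.479 0.286 0.286] 0.56 [285.  46.]
catch_hinge [0.479 0.29  0.284] 0.75 [146. 221.]
[ 0.36474877 -0.07552423  0.36620549] [[ 9.98981146e-01  4.51294445e-02 -4.86089360e-05]
 [ 4.51294440e-02 -9.98981148e-01 -1.12634143e-05]
 [-4.90677223e-05  9.05824423e-06 -9.99999999e-01]]
```

View pics/c9.png

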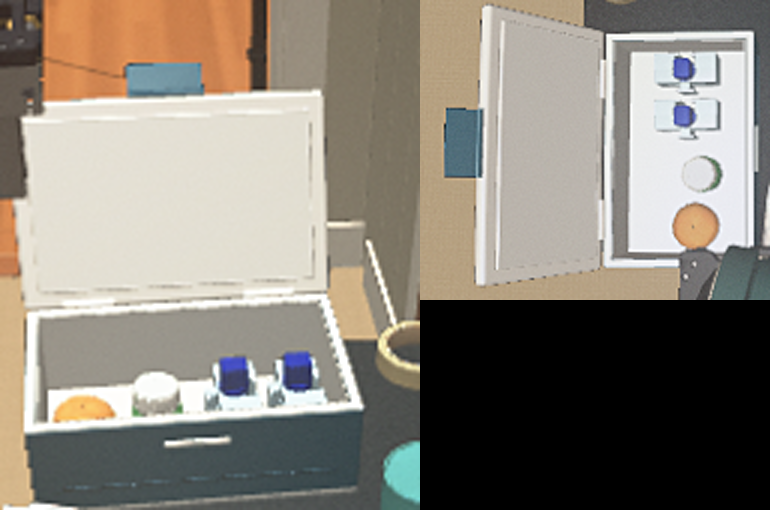

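Everything is in: mandarin (px 85,408), jar (157,393) and two packs (232,375 and 298,370). No other mandarin or lemon shows anywhere. The catch is straight out, so I'll go behind the lid at x≈0.385, beside the catch.

jog_arm --deltas '[0.005,0.1,0,0,0,0,-1,0.005,0.105,0,0,0,0,-1,0.005,0.105,0,0,0,0,-1,0.005,0.105,0,0,0,0,-1,0.005,0.105,0,0,0,0,-1,0.005,0.105,0,0,0,0,-1,0.005,0.105,0,0,0,0,-1,0.005,0.105,0,0,0,0,-1,0.005,0.105,0,0,0,0,-1,0.005,0.11,0,0,0,0,-1]'

```text
time_s: 29.85
tcp_pos: [0.385, 0.3458, 0.3663]
tcp_rot: [[0.999, 0.044, 0.0], [0.044, -0.999, -0.0], [0.0, 0.0, -1.0]]
ft_force: [1.2, -0.4, -0.0]
width: 0.0005
gripper_force: 0.0
```

jog_arm --deltas '[0,0,-0.07,0,0,0,-1,0,0,-0.07,0,0,0,-1,0,0,-0.07,0,0,0,-1,0,0,-0.07,0,0,0,-1,0,0,-0.07,0,0,0,-1,0,0,0,0,0,0,-1,0,0,0,0,0,0,-1]'

```text
time_s: 30.55
tcp_pos: [0.3848, 0.3447, 0.2266]
tcp_rot: [[0.999, 0.045, -0.001], [0.045, -0.999, 0.0], [-0.001, -0.0, -1.0]]
ft_force: [0.5, 0.1, 0.2]
width: 0.0005
gripper_force: 0.0
```

jog_arm --deltas '[0,-0.04,0,0,0,0,-1,0,-0.04,0,0,0,0,-1,0,-0.04,0,0,0,0,-1,0,-0.04,0,0,0,0,-1,0,-0.04,0,0,0,0,-1,0,-0.04,0,0,0,0,-1,0,-0.04,0,0,0,0,-1,0,-0.04,0,0,0,0,-1,0,0,0,0,0,0,-1]'

```text
time_s: 31.45
tcp_pos: [0.3862, 0.2157, 0.2282]
tcp_rot: [[0.999, 0.042, 0.004], [0.042, -0.999, 0.0], [0.004, -0.0, -1.0]]
ft_force: [-0.2, -0.3, 0.1]
width: 0.0008
gripper_force: 0.0
```

```bash
python3 - <<'E'
from h import *
s=snap('side')
a=cv2.resize(s['image'][0:200,200:400],None,fx=2.5,fy=2.5,interpolation=cv2.INTER_CUBIC)
cv2.imwrite('pics/c10.png',a[:,:,::-1])
for q in('catch_tip','lid_edge'): find(s,q,2)
E
```

```text
catch_tip [0.478 0.194 0.312] 0.62 [285.  51.]
```

View pics/c10.png

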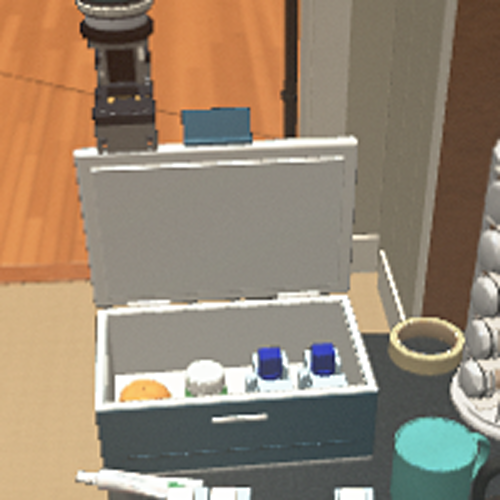

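The lid is upright with its catch straight out (crop px 217,125). Next I'll arc it over and down.

jog_arm --deltas '[0,-0.0325,0.005,0,0,0,-1,0,-0.0325,0.005,0,0,0,-1,0,-0.055,-0.0125,0,0,0,-1,0,-0.055,-0.0125,0,0,0,-1,0,-0.0375,-0.021,0,0,0,-1,0,-0.0375,-0.021,0,0,0,-1,0,-0.03,-0.03,0,0,0,-1,0,-0.03,-0.03,0,0,0,-1,0,0,0,0,0,0,-1]'

```text
time_s: 32.5
tcp_pos: [0.384, 0.0919, 0.1785]
tcp_rot: [[0.999, 0.044, -0.003], [0.044, -0.999, -0.0], [-0.003, 0.0, -1.0]]
ft_force: [-0.1, 0.2, -0.5]
width: 0.0004
gripper_force: 0.0
```

jog_arm --deltas '[0,-0.02,-0.0375,0,0,0,-1,0,-0.02,-0.0375,0,0,0,-1,0,-0.0125,-0.04,0,0,0,-1,0,-0.01,-0.0425,0,0,0,-1,0,0,0,0,0,0,-1,0,0,0,0,0,0,-1]'

```text
time_s: 33.1
tcp_pos: [0.3859, 0.0689, 0.1174]
tcp_rot: [[0.999, 0.047, 0.001], [0.047, -0.999, 0.001], [0.002, -0.001, -1.0]]
ft_force: [-0.8, 0.0, 3.5]
width: 0.0006
gripper_force: 1.7
```

jog_arm --deltas '[0,0,-0.008,0,0,0,-1,0,0,-0.008,0,0,0,-1,0,0,0,0,0,0,-1,0,0,0,0,0,0,-1]'

```text
time_s: 33.5
tcp_pos: [0.3863, 0.0689, 0.1165]
tcp_rot: [[0.999, 0.046, 0.002], [0.046, -0.999, -0.005], [0.001, 0.005, -1.0]]
ft_force: [-25.5, -4.8, 87.7]
width: 0.0009
gripper_force: 44.0
```

```bash
python3 - <<'E'
from h import *
s=snap('side')
a=cv2.resize(s['image'][40:200,200:400],None,fx=3,fy=3,interpolation=cv2.INTER_CUBIC)
cv2.imwrite('pics/c11.png',a[:,:,::-1])
for q in('catch_tip','catch_hinge','lid_edge'): find(s,q,2)
E
```

```text
catch_tip [ 0.481 -0.041  0.132] 0.43 [293. 158.]
catch_hinge [ 0.485 -0.038  0.128] 0.64 [295. 158.]
catch_hinge [ 0.422 -0.155  0.057] 0.23 [273. 212.]
lid_edge [0.494 0.056 0.125] 0.6 [296. 138.]
lid_edge [ 0.483 -0.037  0.13 ] 0.57 [294. 158.]
```

View pics/c11.png

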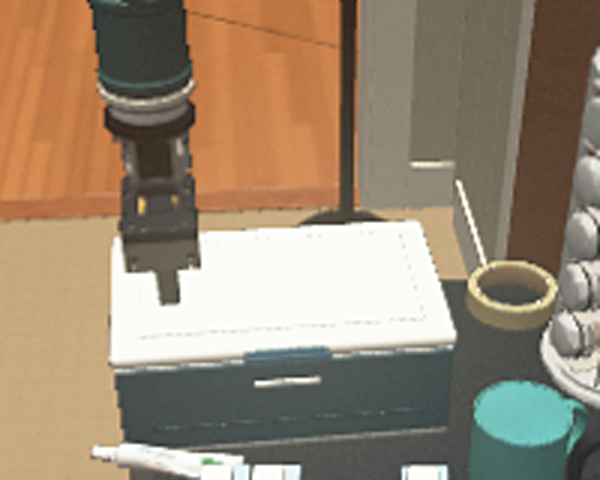

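The lid is fully shut, and the contact is stiff (88 N), so I'll back off. The catch stands out and slightly up at y≈-0.04, z≈0.13. I'll lift, move over it and look at the position.

jog_arm --deltas '[0,0,0.015,0,0,0,-1,0,0,0.05,0,0,0,-1,0,0,0.08,0,0,0,-1,0,0,0.08,0,0,0,-1,0.06,-0.07,0,0,0,0,-1,0.06,-0.07,0,0,0,0,-1,0.06,-0.07,0,0,0,0,-1,0.0625,-0.0675,0,0,0,0,-1,0,0,0,0,0,0,-1,0,0,0,0,0,0,-1]'

```text
time_s: 34.7
tcp_pos: [0.482, -0.0428, 0.2]
tcp_rot: [[0.999, 0.045, -0.001], [0.045, -0.999, 0.001], [-0.001, -0.001, -1.0]]
ft_force: [-0.1, 0.3, -1.0]
width: 0.0003
gripper_force: 0.0
```

```bash
python3 - <<'E'
from h import *
s=snap('side')
h=cv2.cvtColor(s['image'],cv2.COLOR_RGB2HSV)
for q in('catch_tip','catch_hinge','lid_edge','pack_white_1_mid'): find(s,q,2)
for v in range(148,176,2): print(v,s['image'][v,282].tolist(),s['image'][v,306].tolist(),s['image'][v,330].tolist())
for z in(.117,.108): print([onz(s,u,v,z) for u,v in((281,159),(310,157))])
o=readout.observe();print(o['tcp_pos'],o['ft_force'])
E
```

```text
catch_hinge [ 0.485 -0.04   0.133] 0.47 [295. 157.]
lid_edge [0.473 0.057 0.121] 0.6 [288. 139.]
pack_white_1_mid [ 0.421 -0.155  0.055] 0.76 [272. 213.]
148 [252, 252, 248] [221, 221, 206] [252, 252, 247]
150 [251, 251, 245] [252, 252, 248] [252, 252, 247]
152 [252, 252, 248] [252, 252, 248] [251, 251, 244]
154 [252, 252, 248] [255, 255, 249] [221, 213, 196]
156 [255, 254, 246] [86, 113, 119] [160, 156, 143]
158 [91, 112, 117] [88, 107, 113] [100, 115, 114]
160 [95, 107, 106] [84, 95, 94] [73, 84, 80]
162 [83, 93, 92] [77, 86, 84] [73, 83, 80]
164 [80, 88, 85] [75, 84, 82] [75, 84, 82]
166 [79, 87, 85] [179, 178, 167] [71, 81, 79]
168 [78, 85, 82] [81, 90, 88] [68, 80, 78]
170 [79, 86, 83] [79, 88, 85] [71, 81, 80]
172 [79, 87, 84] [73, 82, 79] [70, 80, 78]
174 [76, 85, 83] [76, 84, 82] [69, 80, 78]
[array([ 0.45 , -0.023,  0.117]), array([ 0.525, -0.021,  0.117])]
[array([ 0.45 , -0.012,  0.108]), array([ 0.526, -0.01 ,  0.108])]
[ 0.48132541 -0.04243649  0.20021498] [ 0.23286966 -0.86031273 -0.87738499]
```

jog_arm --deltas '[0,0,-0.05,0,0,0,-1,0,0,-0.05,0,0,0,-1,0,0,-0.05,0,0,0,-1,0,0,-0.03,0,0,0,-1,0,0,-0.03,0,0,0,-1,0,0,-0.03,0,0,0,-1,0,0,0,0,0,0,-1]'

```text
time_s: 35.65
tcp_pos: [0.4813, -0.0432, 0.1029]
tcp_rot: [[0.999, 0.045, -0.001], [0.045, -0.999, 0.001], [-0.001, -0.001, -1.0]]
ft_force: [0.1, 0.4, 0.4]
width: 0.0007
gripper_force: 0.0
```

jog_arm --deltas '[0,0,-0.03,0,0,0,-1,0,0,-0.03,0,0,0,-1,0,0,-0.03,0,0,0,-1,0,0,0,0,0,0,-1,0,0,0,0,0,0,-1]'

```text
time_s: 36.15
tcp_pos: [0.4809, -0.0435, 0.0672]
tcp_rot: [[0.999, 0.045, -0.002], [0.045, -0.999, 0.0], [-0.002, -0.0, -1.0]]
ft_force: [-0.6, -0.8, -1.1]
width: 0.0006
gripper_force: 0.4
```

jog_arm --deltas '[0,0.006,0,0,0,0,-1,0,0,0,0,0,0,-1,0,0.005,0,0,0,0,-1,0,0,0,0,0,0,-1]'

```text
time_s: 36.55
tcp_pos: [0.4818, -0.039, 0.0682]
tcp_rot: [[0.999, 0.045, 0.0], [0.045, -0.999, -0.0], [0.0, 0.0, -1.0]]
ft_force: [-0.1, -1.9, -0.8]
width: 0.0005
gripper_force: 1.0
```

```bash
python3 - <<'E'
from h import *
s=snap('side')
a=cv2.resize(s['image'][80:250,220:380],None,fx=3.5,fy=3.5,interpolation=cv2.INTER_CUBIC)
cv2.imwrite('pics/c12.png',a[:,:,::-1])
o=readout.observe();print(o['tcp_pos'],o['ft_force'])
for q in('catch_tip','catch_hinge'): find(s,q,2)
E
```

```text
[ 0.4817938  -0.03904531  0.06818172] [-0.73559517 -1.44356658 -1.15320623]
```

jog_arm --deltas '[0,0.005,0,0,0,0,-1,0,0,0,0,0,0,-1,0,0,0,0,0,0,-1]'

```text
time_s: 37.0
tcp_pos: [0.4819, -0.0369, 0.0681]
tcp_rot: [[0.999, 0.045, 0.0], [0.045, -0.999, 0.0], [0.0, -0.0, -1.0]]
ft_force: [-0.4, -1.5, -1.0]
width: 0.0004
gripper_force: 0.7
```

jog_arm --deltas '[0,0.005,0,0,0,0,-1,0,0,0,0,0,0,-1,0,0,0,0,0,0,-1]'

```text
time_s: 37.3
tcp_pos: [0.4819, -0.0348, 0.0681]
tcp_rot: [[0.999, 0.045, 0.0], [0.045, -0.999, 0.0], [0.0, -0.0, -1.0]]
ft_force: [-0.3, -1.3, -0.8]
width: 0.0004
gripper_force: 0.6
```

jog_arm --deltas '[0,0.005,0,0,0,0,-1,0,0,0,0,0,0,-1,0,0,0,0,0,0,-1]'

```text
time_s: 37.6
tcp_pos: [0.4818, -0.0339, 0.068]
tcp_rot: [[0.999, 0.044, 0.0], [0.044, -0.999, -0.001], [-0.0, 0.001, -1.0]]
ft_force: [0.5, -5.4, -1.3]
width: 0.0001
gripper_force: 2.5
```

jog_arm --deltas '[0,0.003,0,0,0,0,-1,0,0,0,0,0,0,-1,0,0,0,0,0,0,-1]'

```text
time_s: 37.9
tcp_pos: [0.4818, -0.0339, 0.068]
tcp_rot: [[0.999, 0.043, -0.0], [0.043, -0.999, -0.002], [-0.0, 0.002, -1.0]]
ft_force: [0.7, -7.5, -1.7]
width: 0.0007
gripper_force: 4.0
```

jog_arm --deltas '[0,0.003,0,0,0,0,-1,0,0,0,0,0,0,-1,0,0,0,0,0,0,-1]'

```text
time_s: 38.2
tcp_pos: [0.4818, -0.0339, 0.068]
tcp_rot: [[0.999, 0.042, -0.0], [0.042, -0.999, -0.003], [-0.0, 0.003, -1.0]]
ft_force: [-0.0, -10.4, -1.0]
width: 0.0004
gripper_force: 5.4
```

A hard stop at y = -0.034 means the catch lies flat. I'll back off, rise and check by numbers.

jog_arm --deltas '[0,-0.04,0,0,0,0,-1,0,-0.03,0,0,0,0,-1,0,0,0.08,0,0,0,-1,0,0,0.1,0,0,0,-1,0,0,0.1,0,0,0,-1,0,0,0.1,0,0,0,-1,-0.05,-0.1,0.05,0,0,0,-1,-0.05,-0.1,0,0,0,0,-1,0,-0.1,0,0,0,0,-1,0,0,0,0,0,0,-1]'

```text
time_s: 39.2
tcp_pos: [0.441, -0.1838, 0.2403]
tcp_rot: [[0.999, 0.037, 0.001], [0.037, -0.999, -0.002], [0.001, 0.002, -1.0]]
ft_force: [-0.2, -0.4, -1.1]
width: 0.0007
gripper_force: 0.0
```

```bash
python3 - <<'E'
from h import *
s=snap('side');t=snap('top')
for p in(s,t):
    for q in('catch_tip','catch_hinge','lid_edge','lid','tumbler','pack_white_1_mid','pack_blue_1_mid','mandarin_1_mid'): find(p,q,3)
for v in range(148,186,2): print(v,s['image'][v,282].tolist(),s['image'][v,306].tolist(),s['image'][v,330].tolist())
def px(X):
    M=s['world_to_cam'];c=M[:3,:3]@np.array(X)+M[:3,3]
    return cv2.projectPoints(c[None],np.zeros(3),np.zeros(3),np.array(s['camera_matrix']),np.array(s['dist_coeffs']))[0].ravel().round(1)
for X in((.483,-.018,.108),(.483,-.018,.073),(.483,-.012,.117),(.483,-.05,.108)): print(X,px(X))
o=readout.observe();print(o['tcp_pos'],o['ft_force'])
E
```

```text
catch_tip [ 0.488 -0.023  0.097] 0.61 [296. 164.]
catch_hinge [ 0.486 -0.02   0.096] 0.95 [295. 164.]
catch_hinge [ 0.463 -0.156  0.057] 0.75 [289. 211.]
lid_edge [0.515 0.05  0.12 ] 0.88 [304. 140.]
lid [0.512 0.046 0.116] 0.83 [303. 143.]
tumbler [ 0.646 -0.278  0.065] 0.92 [373. 242.]
pack_white_1_mid [ 0.423 -0.153  0.055] 0.79 [273. 212.]
pack_white_1_mid [ 0.484 -0.019  0.097] 0.41 [294. 163.]
catch_tip [ 0.486 -0.018  0.103] 0.74 [296. 225.]
catch_hinge [ 0.49  -0.018  0.106] 0.45 [296. 223.]
lid_edge [0.485 0.087 0.118] 0.84 [253. 224.]
lid [0.481 0.087 0.119] 0.73 [253. 225.]
lid [ 0.49  -0.015  0.099] 0.6 [295. 223.]
tumbler [ 0.662 -0.273  0.047] 0.82 [393. 163.]
pack_white_1_mid [ 0.426 -0.133  0.085] 0.53 [340. 249.]
pack_blue_1_mid [0.482 0.088 0.121] 0.45 [253. 225.]
148 [104, 99, 87] [223, 222, 209] [253, 253, 249]
150 [232, 232, 216] [253, 253, 249] [253, 253, 249]
152 [255, 255, 252] [253, 253, 249] [252, 252, 247]
154 [255, 255, 251] [254, 253, 247] [223, 218, 200]
156 [255, 255, 248] [147, 160, 158] [165, 160, 147]
158 [119, 142, 148] [89, 112, 117] [105, 119, 120]
160 [95, 110, 114] [77, 88, 87] [75, 86, 82]
162 [77, 87, 86] [78, 87, 87] [75, 84, 83]
164 [76, 87, 89] [75, 87, 87] [72, 82, 81]
166 [77, 88, 88] [75, 87, 84] [73, 81, 81]
168 [74, 84, 85] [93, 126, 138] [70, 81, 79]
170 [76, 89, 92] [75, 88, 87] [73, 83, 82]
172 [73, 81, 79] [72, 82, 80] [71, 80, 79]
174 [72, 79, 79] [72, 83, 82] [69, 79, 79]
176 [73, 82, 80] [71, 82, 81] [70, 80, 79]
178 [68, 78, 78] [80, 94, 97] [67, 76, 75]
180 [83, 102, 109] [70, 80, 78] [68, 78, 77]
182 [70, 79, 77] [71, 82, 81] [65, 75, 76]
184 [69, 79, 79] [64, 76, 75] [146, 143, 133]
(0.483, -0.018, 0.108) [293.7 159.8]
(0.483, -0.018, 0.073) [294.1 170.1]
(0.483, -0.012, 0.117) [293.5 155.7]
(0.483, -0.05, 0.108) [294.4 167.5]
[ 0.44175391 -0.17875991  0.24000921] [ 0.52480223  0.05560614 -0.23654701]
```

Both cameras put the catch at y≈-0.02, z≈0.10, and it now covers the pale strip on the box front. The lid reads level at about 0.118, and the tumbler and white packs are in place.

```bash
python3 -c "
from bench import manip
print(manip.hand_in())"
```

```text
the job is handed in; nothing more can be done
None
```

I handed the job in at about 39 s; the judge gave no verdict. Both blue packs, the mandarin and the green jar are in the box, the lid is shut, and the catch read flat by measurement and contact force. The tumbler and the white packs read in place. No lemon or second mandarin was visible. I viewed 15 pictures against the limit of 14, and one lid press peaked at about 88 N at the wrist (limit 120 N).

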